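# Line up the plating rings by size on the tasting plates

### The arm

A 6-joint arm with a two-finger parallel gripper is mounted at the origin on the work surface. World frame = base frame: x ahead of the robot, y to its left, z up, the work surface at z = 0. Lengths are in mm, angles in rad, forces in N, time in s.
With the tool pointing down it reaches from about 350 to 850 mm from the base axis. Payload 8.1 kg.
Tool frame: the origin (TCP) lies midway between the tips of the shut fingers; the grasp point (between the pads) lies 19 mm behind it; z points along the fingers, y is the direction in which the jaws open and shut (so a half turn about z gives the same grasp; the last joint's range is limited). The gripper opens to 85 mm and grips with 20 to 120 N. Pads are 22 mm wide; open, the fingers measure 114 mm over their backs; the gripper's body (76 mm by 85 mm) begins 54 mm behind the grasp point. The pads swing forward as they close: fully open they stand 13 mm farther back than shut.
Start: joints at [-1.304, 0.13, 1.488, -0, 1.523, -0.085], TCP at [206.773, -563.25, 231.292] pointing down, gripper open.
Joint ranges: [-2.96, 2.96], [-0.89, 2.26], [0.02, 2.5], [-1.34, 4.48], [0, 2.73], [-2.66, 2.66]. Speed limits (rad/s): [2.39, 2.39, 2.79, 3.14, 3.14, 3.14].

### API

Orientations are given as a unit quaternion [w, x, y, z].
In Python, from station import telemetry, snapshot, camera_params, close_job gives the robot as it stands. The module is installed in compiled form; this text tells all that it offers.
- The arm moves only by the shell command python3 -m pendant 'ROWS'. ROWS is JSON, one flat list of numbers, 7 for each row, row after row: the opening, from 0 (shut) to 1 (fully open), then the shift along the tool's x, y, z in m, then the turn, a rotation vector about the tool's x, y, z in rad. In form: [gripper, x, y, z, ax, ay, az, gripper, x, y, z, ax, ay, az, ...]. A call has 1 to 12 rows; each row shifts and turns the commanded pose from where the row before left it, along the tool's axes as they then stand; what a row does not reach is not made up. A row lasts 1/10 s, in which the tool goes at most 50 mm and 8.59 degrees, less where a joint would pass 70% of its speed; a pose out of reach is approached as far as the arm can. A call is refused whole if a number of a shift passes 0.05 or a number of a turn 0.15, either way. A call with a gripper value outside its range is refused whole. The fingers move at their own pace and stop on an object; the grip force is fixed at half the most. Time passes only in rows, so rows that do not move let the fingers close. It gives the time, the measured TCP pose, the force and the opening at its end, in the units of the state.
- telemetry.state(): the state, without advancing time (a new reading comes with each control period).
- snapshot(name): name is "scene" or "top" or "wrist"; returns the picture (420x560x3 uint8, red, green, blue); there is no depth.
- camera_params(name): a dict with "mtx" (3x3 intrinsics, pixels), "distortion" ([k1, k2, p1, p2, k3] as OpenCV has them; the pictures are not rectified), "cam_to_world" (4x4, takes a point from camera to world coordinates); the wrist camera has in their place "hand_eye" (4x4, takes a point from camera to tool coordinates, whose origin is the TCP and whose axes are the flange's). Camera axes: x right, y down, z forward; pixel columns grow to the right and rows downward; lengths in mm; the calibration is good to about 2 mm. A picture is of the moment at which its call begins: read the wrist's pose just before it. camera_params takes no time and is no camera call.
- close_job(): hands the job in, once; it reports no verdict.
The state is a dict: "time_s": time; "joint_pos": joint angles; "dq": joint speeds; "joint_torque": joint torques, N m; "tcp_pos": TCP position; "eef_rot": TCP orientation; "contact_force": force on the tool from outside, world axes, zero at the start; "wrist_torque": the same for the moment, N m; "opening": finger opening in mm.
Only numpy, scipy, OpenCV 4.12 (cv2) and the standard library are available. Lean on these libraries where they do the work, as an engineer would, in place of code of your own. Each camera call takes 0.05 s, during which the arm holds its last target. There are 200 camera calls.

### The job

Set the four steel plating rings out along the row of tasting plates, one standing upright in the middle of each plate, in order of size: the smallest on the plate next to the red service bell, growing plate by plate to the largest next to the wooden-lidded blue salt pot. Don't tip any ring over, and leave the bell and the salt pot where they stand.

Things in the scene. Friction and masses are not known exactly. Their poses are not given: they have to be found in the camera images.
- ring_small: the smallest of four stainless steel plating rings: an open tube standing on end, outer diameter 32 mm, height 30 mm, wall 2.5 mm, about 35 g; same top and bottom. Stands loose on the counter (z = 0) between the robot and the row of plates. Origin: centre of its lower rim; z up along its axis.
- ring_medium: the second smallest of four stainless steel plating rings: an open tube standing on end, outer diameter 42 mm, height 38 mm, wall 2.5 mm, about 55 g; same top and bottom. Stands loose on the counter (z = 0) between the robot and the row of plates. Origin: centre of its lower rim; z up along its axis.
- ring_large: the second largest of four stainless steel plating rings: an open tube standing on end, outer diameter 52 mm, height 46 mm, wall 2.5 mm, about 80 g; same top and bottom. Stands loose on the counter (z = 0) between the robot and the row of plates. Origin: centre of its lower rim; z up along its axis.
- ring_largest: the largest of four stainless steel plating rings: an open tube standing on end, outer diameter 62 mm, height 54 mm, wall 2.5 mm, about 110 g; same top and bottom. Stands loose on the counter (z = 0) between the robot and the row of plates. Origin: centre of its lower rim; z up along its axis.
- plate_a: the first plate of the row, at its left (+y) end: a flat rimless round white tasting plate, 88 mm across, 8 mm thick, a tiny grey dot at its middle, fixed on a dark wooden board (404 x 112 x 12 mm, fixed). The four plates stand in a straight row, 100 mm apart. Origin: centre of the underside, 12 mm above the counter; the flat top is 8 mm above the origin (20 mm above the counter). z up, y along the row.
- plate_b: the second plate from the left (+y) end: a flat rimless round white tasting plate, 88 mm across, 8 mm thick, a tiny grey dot at its middle, fixed on a dark wooden board (404 x 112 x 12 mm, fixed). The four plates stand in a straight row, 100 mm apart. Origin: centre of the underside, 12 mm above the counter; the flat top is 8 mm above the origin (20 mm above the counter). z up, y along the row.
- plate_c: the third plate from the left (+y) end: a flat rimless round white tasting plate, 88 mm across, 8 mm thick, a tiny grey dot at its middle, fixed on a dark wooden board (404 x 112 x 12 mm, fixed). The four plates stand in a straight row, 100 mm apart. Origin: centre of the underside, 12 mm above the counter; the flat top is 8 mm above the origin (20 mm above the counter). z up, y along the row.
- plate_d: the fourth plate, at the right (-y) end of the row: a flat rimless round white tasting plate, 88 mm across, 8 mm thick, a tiny grey dot at its middle, fixed on a dark wooden board (404 x 112 x 12 mm, fixed). The four plates stand in a straight row, 100 mm apart. Origin: centre of the underside, 12 mm above the counter; the flat top is 8 mm above the origin (20 mm above the counter). z up, y along the row.
- bell: service bell, red dome on a black foot, 68 mm across, 44 mm high, loose on the counter just beyond one end of the row, its centre 88 mm from the centre of the nearest plate; it marks the end for the smallest ring. Origin: centre of its underside. Must not be moved.
- salt: salt pot, blue with a pale wooden lid and knob, 62 mm across, 61 mm high, loose on the counter just beyond the other end of the row, 88 mm from the centre of the nearest plate; it marks the end for the largest ring. Origin: centre of its underside. Must not be moved.

How it is judged:
By the outcome, as a careful person would: the job done as asked, in the order asked, and still so for the second after the job is handed in, with the robot touching nothing.
It also fails if it takes over 96 s, if anything falls off the work surface, if the arm or the gripper's body presses on something with over 40 N, if the wrist force passes 120 N, or if a joint passes its speed limit or range.

## Working session

There is one attempt and no reset: what is moved stays moved. The work goes in short steps, Python scripts to look and compute and a shell command to move; the robot and the scene stay as the last step left them, time stands still between calls to the robot, and variables do not carry over. Pictures are saved under pics/ and viewed, on a budget of 14 in all, crops included, one or two more only if the job needs it, and the job is handed in when it is done.

```bash
mkdir -p pics
python3 - <<'E'
from station import *
import cv2,numpy as np
print(telemetry.state())
for n in("scene","top"):
    cv2.imwrite(f"pics/{n}0.png",snapshot(n)[:,:,::-1]); p=camera_params(n); print(n,{k:np.round(v,4).tolist() for k,v in p.items()})
print(camera_params("wrist"))
E
```

```text
{'time_s': 0.0, 'joint_pos': array([-1.30437252e+00,  1.31162502e-01,  1.48930017e+00, -3.54970326e-05,
        1.52297783e+00, -8.53898302e-02]), 'dq': array([ 0.00274848, -0.0015724 , -0.00018944, -0.0007408 , -0.00150077,
       -0.00024433]), 'joint_torque': array([-1.09204073e-03, -5.69395924e+01, -5.00563502e+01, -4.06132949e-04,
        1.45513960e-02, -6.89589569e-06]), 'tcp_pos': array([ 206.62924017, -562.70989204,  230.232151  ]), 'eef_rot': array([-9.18539984e-04,  9.84567678e-01,  1.75001811e-01, -1.01171602e-04]), 'contact_force': array([-0.37476068, -0.50344189, -0.8023788 ]), 'wrist_torque': array([ 0.01887348,  0.04089716, -0.04150265]), 'opening': 85.54726246097452}
scene {'mtx': [[422.2071, 0.0, 279.2099], [0.0, 422.2071, 207.6204], [0.0, 0.0, 1.0]], 'distortion': [0.0255, 0.0, 0.0, 0.0, 0.0], 'cam_to_world': [[0.7774, 0.3731, -0.5064, 1007.664], [0.629, -0.4656, 0.6226, -530.5207], [-0.0035, -0.8025, -0.5966, 543.2242], [0.0, 0.0, 0.0, 1.0]]}
top {'mtx': [[426.4635, 0.0, 278.5418], [0.0, 426.4635, 214.7887], [0.0, 0.0, 1.0]], 'distortion': [-0.0981, 0.0, 0.0, 0.0, 0.0], 'cam_to_world': [[-0.1059, -0.9735, 0.2025, 407.5295], [-0.9944, 0.1039, -0.0202, 14.2764], [-0.0014, -0.2035, -0.9791, 830.5139], [0.0, 0.0, 0.0, 1.0]]}
{'mtx': array([[294.68228324,   0.        , 278.78547073],
       [  0.        , 294.68228324, 208.86557281],
       [  0.        ,   0.        ,   1.        ]]), 'distortion': array([-0.05439178,  0.        ,  0.        ,  0.        ,  0.        ]), 'hand_eye': array([[-1.19204425e-03, -9.51707763e-01, -3.07003116e-01,
         7.84554573e+01],
       [ 9.99999189e-01, -1.27206987e-03,  6.05709982e-05,
        -5.23557100e-01],
       [-4.48175303e-04, -3.07002795e-01,  9.51708507e-01,
        -1.43036098e+02],
       [ 0.00000000e+00,  0.00000000e+00,  0.00000000e+00,
         1.00000000e+00]])}
```

View pics/scene0.png

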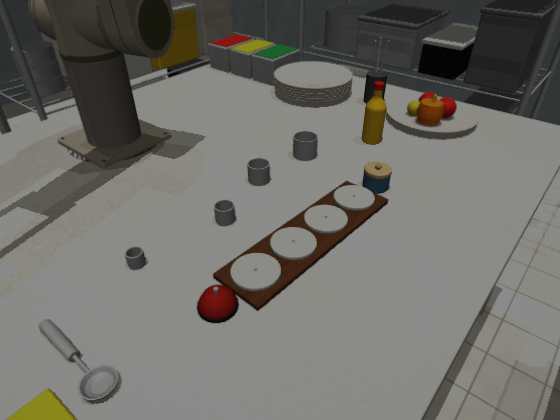

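View pics/top0.png

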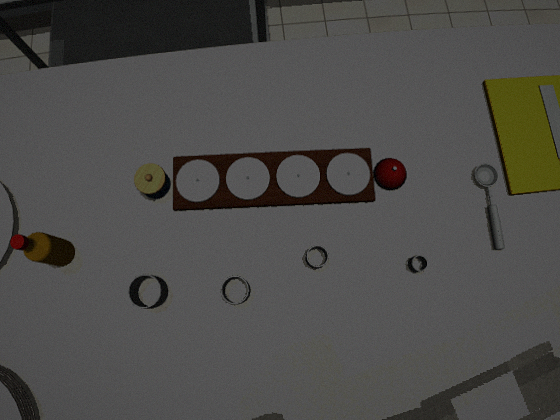

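The bell is at the -y end and the salt pot at the +y end. So small goes on d, medium on c, large on b and largest on a. In the top view the rings are near (417,264), (315,258), (236,291) and (148,291). The plates run from (198,181) to (348,174). I'll zoom in for accurate pixels.

Run:
```python
import cv2,numpy as np
t=cv2.imread("pics/top0.png"); s=cv2.imread("pics/scene0.png")
g=lambda im:np.clip(im.astype(float)*1.6,0,255).astype(np.uint8)
def tile(im,cs,w):
    return [cv2.resize(g(im[y-w:y+w,x-w:x+w]),(200,200),interpolation=cv2.INTER_CUBIC) for x,y in cs]
a=tile(t,[(417,264),(315,258),(236,291),(148,291)],25)
b=tile(s,[(135,258),(225,213),(259,172),(305,146)],25)
cv2.imwrite("pics/z.png",np.vstack([np.hstack(a),np.hstack(b)]))
```

```text
(no output)
```

View pics/z.png

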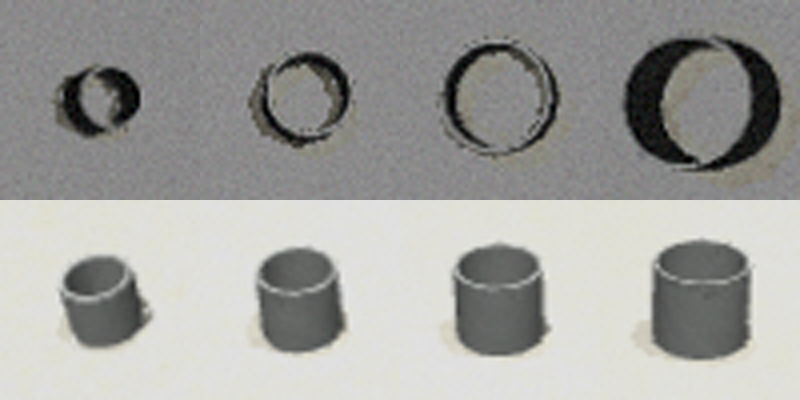

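The zoom shows four upright tubes, sizes increasing from right to left. I'll triangulate the rim centres, read off as tile pixels, and the plates.

```bash
cat > h.py <<'E'
import cv2,numpy as np
from station import *
def ray(n,uv,st=None):
    p=camera_params(n)
    if n=="wrist":
        from scipy.spatial.transform import Rotation as R
        q=st["eef_rot"]; T=np.eye(4);T[:3,:3]=R.from_quat(q[[1,2,3,0]]).as_matrix();T[:3,3]=st["tcp_pos"]
        M=T@p["hand_eye"]
    else: M=p["cam_to_world"]
    x=cv2.undistortPoints(np.float64(uv).reshape(1,1,2),p["mtx"],np.float64(p["distortion"])).ravel()
    d=M[:3,:3]@np.r_[x,1]; return M[:3,3],d/np.linalg.norm(d)
def tri(rays):
    A=sum(np.eye(3)-np.outer(d,d) for o,d in rays);b=sum((np.eye(3)-np.outer(d,d))@o for o,d in rays)
    X=np.linalg.solve(A,b); return X,max(np.linalg.norm(np.cross(X-o,d)) for o,d in rays)
def atz(r,z): o,d=r; return o+d*(z-o[2])/d[2]
E
python3 - <<'E'
from h import *
S=[((110,233),(98,77)),((200,188),(97,71)),((234,147),(98,66)),((280,121),(101,63))]
T=[((392,239),(107,100)),((290,233),(106,97)),((211,266),(101,97)),((123,266),(94,103))]
H=[30,38,46,54]
for s,t,h in zip(S,T,H):
    f=lambda a:np.array(a[0])+np.array(a[1])/4-.4
    rs=ray("scene",f(s)),ray("top",f(t)); X,e=tri(rs)
    print(X.round(1),round(e,1),"top@h",atz(rs[1],h).round(1),"scene@h",atz(rs[0],h).round(1))
def blobs(fn,c):
    im=cv2.imread(fn); hsv=cv2.cvtColor(im,cv2.COLOR_BGR2HSV).astype(int); out=[]
    brown=((hsv[...,1]>90)&((hsv[...,0]<14)|(hsv[...,0]>172))).astype(np.uint8)
    n,l,st,ce=cv2.connectedComponentsWithStats(brown)
    cand=max((i for i in range(1,n)),key=lambda i:st[i,4])
    m=(l==cand).astype(np.uint8)
    cs,hi=cv2.findContours(m,cv2.RETR_CCOMP,cv2.CHAIN_APPROX_NONE)
    return [cv2.fitEllipse(k) for k,h in zip(cs,hi[0]) if h[3]>=0 and cv2.contourArea(k)>300]
s=blobs("pics/scene0.png",0);t=blobs("pics/top0.png",0)
s=sorted(s,key=lambda e:e[0][0]); t=sorted(t,key=lambda e:-e[0][0])
print(len(s),len(t))
for a,b in zip(s,t):
    rs=ray("scene",a[0]),ray("top",b[0]);X,e=tri(rs);print("plate",X.round(1),round(e,1),np.round(a,1)[0] if 0 else a[0],b[0],atz(rs[1],20).round(1),atz(rs[0],20).round(1))
E
```

```text
[ 450.7 -257.4   27. ] 1.0 top@h [ 451.1 -255.5   30. ] scene@h [ 453.2 -259.6   30. ]
[484.2 -64.   35.1] 0.8 top@h [484.5 -63.1  38. ] scene@h [486.6 -67.3  38. ]
[439.7  90.6  46.3] 0.6 top@h [439.3  90.2  46. ] scene@h [439.7  91.4  46. ]
[453.1 253.3  53.5] 0.8 top@h [452.5 252.5  54. ] scene@h [454.1 253.3  54. ]
3 4
plate [ 644.4 -149.7   14.8] 0.9 (255.17745971679688, 271.5106506347656) (347.7489013671875, 173.7376708984375) [ 643.5 -148.    20. ] [ 647.4 -154.1   20. ]
plate [650.4 -49.4  15.1] 0.9 (292.9383544921875, 243.0528106689453) (297.680908203125, 175.80386352539062) [649.6 -48.5  20. ] [653.2 -54.6  20. ]
plate [656.3  50.7  15. ] 0.7 (325.4398193359375, 218.6750030517578) (247.44854736328125, 178.18914794921875) [655.3  51.   20. ] [659.2  44.6  20. ]
```

```bash
cat >> h.py <<'E'
def go(x,y,z,yaw=1.51):
    from scipy.spatial.transform import Rotation as R
    st=telemetry.state(); Rm=R.from_quat(st["eef_rot"][[1,2,3,0]]).as_matrix()
    want=np.array([[np.cos(yaw),np.sin(yaw),0],[np.sin(yaw),-np.cos(yaw),0],[0,0,-1]])
    return "tool shift mm",(Rm.T@(np.array([x,y,z])-st["tcp_pos"])).round(1),"turn",R.from_matrix(Rm.T@want).as_rotvec().round(3),"t",st["time_s"]
E
python3 -m pendant '[1,0,0,0,0,0,-0.145,1,0,0,0,0,0,-0.145,1,0,0,0,0,0,-0.145,1,0,0,0,0,0,-0.145,1,0,0,0,0,0,-0.145,1,0,0,0,0,0,-0.145,1,0,0,0,0,0,-0.145,1,0,0,0,0,0,-0.145,1,0,0,0,0,0,0]'
python3 -c "
from h import *
print(go(451,-256,150))"
```

```text
time_s: 1.0
tcp_pos: [206.7, -562.9, 230.7]
eef_rot: [-0.0, 0.727, 0.687, 0.0]
contact_force: [0.1, -0.1, 0.2]
opening: 85.4
('tool shift mm', array([320.2, 226.6,  80.9]), 'turn', array([-0.   , -0.001,  0.004]), 't', 1.0)
```

```bash
python3 -m pendant '[1,0.03,0.02,0.01,0,0,0,1,0.04,0.028,0.01,0,0,0,1,0.04,0.028,0.01,0,0,0,1,0.04,0.028,0.01,0,0,0,1,0.04,0.028,0.01,0,0,0,1,0.04,0.028,0.01,0,0,0,1,0.04,0.028,0.01,0,0,0,1,0.03,0.022,0.007,0,0,0,1,0.02,0.016,0.004,0,0,0,1,0,0,0,0,0,0,1,0,0,0,0,0,0]'
python3 -c "
from h import *
print(go(451,-256,150)); st=telemetry.state(); print(st['tcp_pos'],st['joint_pos'].round(2))
cv2.imwrite('pics/w1.png',snapshot('wrist')[:,:,::-1]); np.save('w1',np.r_[st['tcp_pos'],st['eef_rot']])"
```

```text
time_s: 2.1
tcp_pos: [451.2, -256.7, 150.0]
eef_rot: [-0.0, 0.728, 0.685, -0.0]
contact_force: [-0.8, -0.3, -0.4]
opening: 85.3
('tool shift mm', array([ 0.7, -0.2,  0. ]), 'turn', array([-0.001, -0.   ,  0.   ]), 't', 2.1)
[ 451.20103695 -256.70755069  150.00031643] [-0.62 -0.03  1.81 -0.    1.37 -0.56]
```

View pics/w1.png

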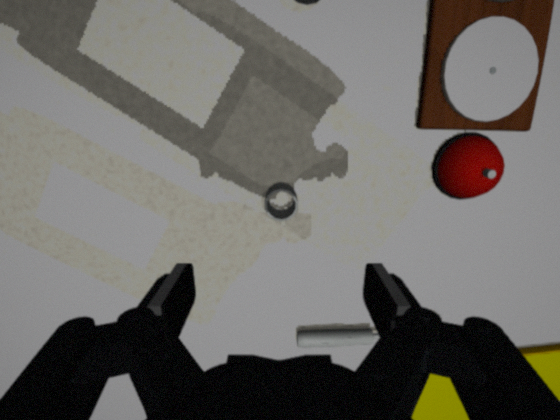

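The wrist view shows the small ring at about (281,200), plate d's dot at (492,70) and the bell at (469,166).

```bash
python3 -c "
from h import *
w=np.load('w1.npy'); st={'tcp_pos':w[:3],'eef_rot':w[3:]}
for uv,z in [((281,199),30),((281,201),15),((492,70),20)]: print(uv,atz(ray('wrist',uv,st),z).round(1))
im=cv2.imread('pics/w1.png')
cv2.imwrite('pics/w1z.png',cv2.resize(np.clip(im[170:230,240:320]*1.4,0,255).astype(np.uint8),None,fx=8,fy=8,interpolation=3))
"
```

```text
(281, 199) [ 452.9 -253.1   30. ]
(281, 201) [ 452.6 -259.4   15. ]
(492, 70) [ 645.  -149.3   20. ]
```

View pics/w1z.png

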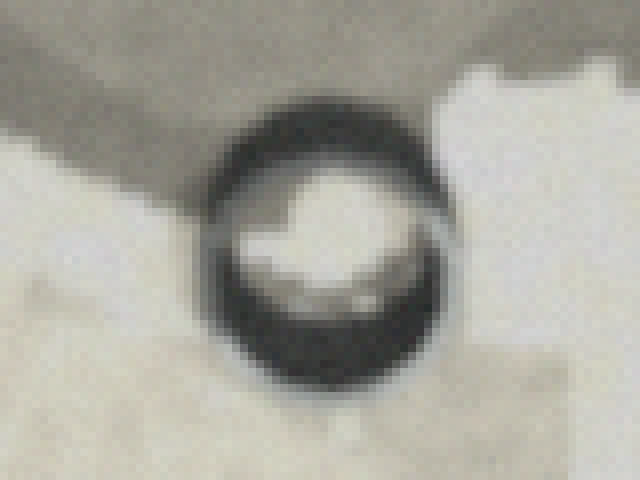

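```bash
python3 -m pendant '[1,0,0.001,0.03,0,0,0,1,0,0,0.035,0,0,0,1,0,0,0.035,0,0,0,1,0,0,0.025,0,0,0,1,0,0,0.015,0,0,0,1,0,0,0.009,0,0,0,1,0,0,0,0,0,0,0,0,0,0,0,0,0,0,0,0,0,0,0,0,0,0,0,0,0,0,0,0,0,0,0,0,0,0,0]'
python3 -m pendant '[0,0,0,0,0,0,0,0,0,0,0,0,0,0,0,0,0,0,0,0,0,0,0,0,-0.01,0,0,0,0,0,0,-0.02,0,0,0,0,0,0,-0.025,0,0,0,0,0,0,-0.025,0,0,0,0,0,0,0,0,0,0]'
python3 -c "
from h import *
print(go(645,-149.3,81))"
```

```text
time_s: 2.95
tcp_pos: [453.1, -258.6, 235.7]
eef_rot: [0.004, 0.728, 0.686, 0.001]
contact_force: [0.9, 0.1, 0.1]
opening: -0.1
('tool shift mm', array([121.2, 184.1, 155.4]), 'turn', array([0.007, 0.004, 0.001]), 't', 2.95)$: bad value
```

The first call was refused because of a miscount in my rows. The second then only closed the gripper in the air and went up. I'll reopen and descend.

```bash
python3 -m pendant '[1,0,0.001,0.02,0,0,0, 1,0,0,0.03,0,0,0, 1,0,0,0.03,0,0,0, 1,0,0,0,0,0,0, 1,0,0,0,0,0,0, 1,0,0,0,0,0,0]'
python3 -c "
from h import *
print(go(452.3,-257,1))"
```

```text
time_s: 3.55
tcp_pos: [453.2, -257.9, 152.4]
eef_rot: [0.001, 0.728, 0.686, 0.0]
contact_force: [-0.2, 0.5, 0.0]
opening: 84.8
('tool shift mm', array([  1.1,  -1.3, 151.4]), 'turn', array([0.002, 0.001, 0.002]), 't', 3.55)
```

```bash
python3 -m pendant '[1,0.001,-0.001,0.03,0,0,0, 1,0,0,0.035,0,0,0, 1,0,0,0.035,0,0,0, 1,0,0,0.025,0,0,0, 1,0,0,0.015,0,0,0, 1,0,0,0.01,0,0,0, 1,0,0,0,0,0,0, 1,0,0,0,0,0,0]'
python3 -c "
from h import *
print(go(452.3,-257,1))"
```

```text
time_s: 4.35
tcp_pos: [452.3, -256.9, 1.7]
eef_rot: [0.001, 0.728, 0.686, 0.0]
contact_force: [0.7, -0.0, 0.5]
opening: 85.5
('tool shift mm', array([-0.1, -0. ,  0.7]), 'turn', array([0.002, 0.001, 0.002]), 't', 4.35)
```

```bash
python3 -m pendant '[0,0,0,0,0,0,0, 0,0,0,0,0,0,0, 0,0,0,0,0,0,0, 0,0,0,0,0,0,0, 0,0,0,0,0,0,0, 0,0,0,0,0,0,0, 0,0,0,0,0,0,0, 0,0,0,0,0,0,0]'
python3 -m pendant '[0,0,0,-0.01,0,0,0, 0,0,0,-0.02,0,0,0, 0,0,0,-0.025,0,0,0, 0,0,0,-0.025,0,0,0, 0,0,0,0,0,0,0, 0,0,0,0,0,0,0]'
python3 -c "
from h import *
st=telemetry.state();print(go(645,-149.3,81), st['tcp_pos'],st['eef_rot'])
cv2.imwrite('pics/w2.png',snapshot('wrist')[:,:,::-1])"
```

```text
time_s: 5.15
tcp_pos: [451.7, -256.4, 1.1]
eef_rot: [0.0, 0.728, 0.686, 0.0]
contact_force: [-1.5, 1.8, 5.5]
opening: 30.6
time_s: 5.75
tcp_pos: [451.9, -256.5, 81.3]
eef_rot: [0.001, 0.728, 0.686, 0.0]
contact_force: [0.1, -0.5, -0.6]
opening: 30.8
('tool shift mm', array([118.4, 186.5,   0.5]), 'turn', array([0.002, 0.001, 0.002]), 't', 5.75) [ 451.86135792 -256.50211352   81.30290018] [9.76120366e-04 7.27645010e-01 6.85953165e-01 2.07360326e-04]
```

View pics/w2.png

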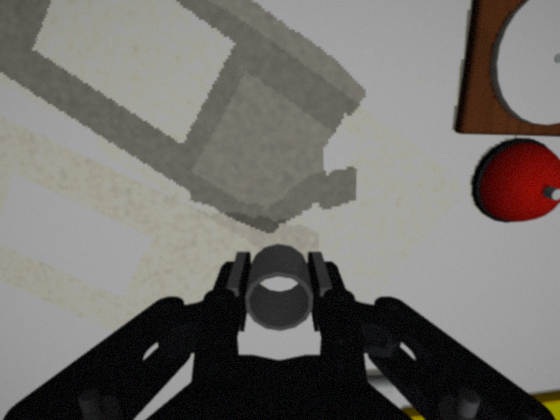

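The small ring is held upright, with its rim centre at about (279,301). Next is the in-hand offset.

```bash
python3 -c "
from h import *
st=telemetry.state()
for uv,z in [((279,301),110.2),((279,329),110.2),((246,301),110.2),((312,301),110.2),((558,58),20)]: print(uv,(atz(ray('wrist',uv,st),z)-[*st['tcp_pos'][:2],0]).round(1), atz(ray('wrist',uv,st),z).round(1))
"
```

```text
(279, 301) [ -0.5  -1.  110.2] [ 450.6 -257.   110.2]
(279, 329) [ -1.4 -16.5 110.2] [ 449.7 -272.5  110.2]
(246, 301) [-15.3  -0.2 110.2] [ 435.8 -256.1  110.2]
(312, 301) [ 14.4  -2.  110.2] [ 465.5 -257.9  110.2]
(558, 58) [191.6 107.3  20. ] [ 642.7 -148.6   20. ]
```

```bash
python3 -m pendant '[0,0.01,0.015,0,0,0,0, 0,0.02,0.031,0,0,0,0, 0,0.02,0.031,0,0,0,0, 0,0.02,0.031,0,0,0,0, 0,0.02,0.031,0,0,0,0, 0,0.02,0.031,0,0,0,0, 0,0.01,0.016,0,0,0,0, 0,0,0,0,0,0,0, 0,0,0,0,0,0,0]'
python3 -c "
from h import *
st=telemetry.state();print(go(644.2,-148,21.5), st['tcp_pos'],st['eef_rot'])
cv2.imwrite('pics/w3.png',snapshot('wrist')[:,:,::-1])"
```

```text
time_s: 6.7
tcp_pos: [642.9, -146.9, 78.4]
eef_rot: [-0.001, 0.727, 0.686, -0.001]
contact_force: [-0.6, 0.0, -0.8]
opening: 30.7
('tool shift mm', array([-1.1,  1.6, 56.9]), 'turn', array([-0.003, -0.   ,  0.003]), 't', 6.7) [ 642.85384889 -146.87722829   78.38669931] [-0.00131066  0.72736803  0.68624574 -0.00090723]
```

View pics/w3.png

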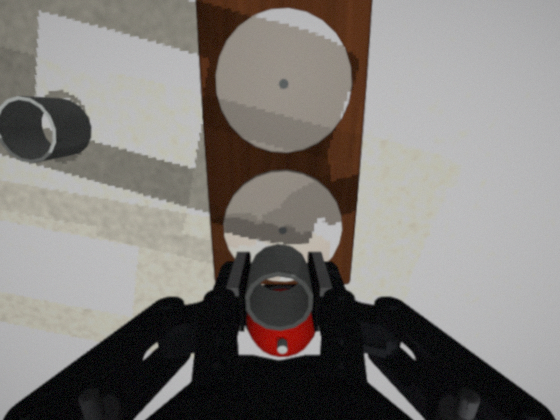

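Plate d's dot is at (282,230), plate c's at (284,84), and the medium ring is on the left at about (45,128).

```bash
cat > pl.py <<'E'
import sys
from h import *
st=telemetry.state()
a=list(map(float,sys.argv[1:]))
for i in range(0,len(a),3):
    print(a[i:i+3],atz(ray('wrist',a[i:i+2],st),a[i+2]).round(1))
print(st["tcp_pos"].round(1))
E
python3 pl.py 282 230.5 20 284 84 20 26 130 38
```

```text
[282.0, 230.5, 20.0] [ 644.2 -150.3   20. ]
[284.0, 84.0, 20.0] [651.2 -50.   20. ]
[26.0, 130.0, 38.0] [486.7 -65.8  38. ]
[ 642.6 -147.4   78.7]
```

```bash
python3 -m pendant '[0,-0.002,0.002,0.02,0,0,0, 0,0,0,0.017,0,0,0, 0,0,0,0.012,0,0,0, 0,0,0,0.004,0,0,0, 0,0,0,0,0,0,0, 0,0,0,0,0,0,0, 0,0,0,0,0,0,0]'
python3 -c "
from h import *
st=telemetry.state();print(go(644.7,-149,21.5), st['tcp_pos'])"
```

```text
time_s: 7.45
tcp_pos: [646.7, -149.7, 28.5]
eef_rot: [0.001, 0.728, 0.686, 0.0]
contact_force: [0.9, -0.2, -0.8]
opening: 30.4
('tool shift mm', array([ 0.5, -2.1,  6.9]), 'turn', array([0.002, 0.   , 0.002]), 't', 7.45) [ 646.72409484 -149.65706197   28.45214114]
```

```bash
python3 -m pendant '[0,0,-0.002,0.003,0,0,0, 0,0,0,0.003,0,0,0, 0,0,0,0.001,0,0,0, 0,0,0,0,0,0,0, 0,0,0,0,0,0,0, 0,0,0,0,0,0,0]'
python3 -c "
from h import *
st=telemetry.state();print(go(644.7,-149,21.5), st['tcp_pos'],st['contact_force'])"
```

```text
time_s: 8.05
tcp_pos: [644.1, -149.3, 21.1]
eef_rot: [0.0, 0.728, 0.686, 0.0]
contact_force: [-3.8, 0.5, 6.3]
opening: 30.4
('tool shift mm', array([ 0.4,  0.6, -0.4]), 'turn', array([0.   , 0.   , 0.002]), 't', 8.05) [ 644.07917162 -149.34759248   21.12628256] [-3.76767636  0.52557885  6.33010772]
```

Contact. I'll release fully, rise straight up, and look for the medium ring.

```bash
python3 -m pendant '[0.6,0,0,0,0,0,0, 0.6,0,0,0,0,0,0, 1,0,0,0,0,0,0, 1,0,0,0,0,0,0, 1,0,0,0,0,0,0, 1,0,0,-0.02,0,0,0, 1,0,0,-0.04,0,0,0, 1,0,0,-0.04,0,0,0, 1,0,0,-0.03,0,0,0, 1,0,0,0,0,0,0, 1,0,0,0,0,0,0]'
python3 -c "
from h import *
print(go(485,-65,151))
cv2.imwrite('pics/w4.png',snapshot('wrist')[:,:,::-1])"
```

```text
time_s: 9.15
tcp_pos: [644.6, -149.5, 151.4]
eef_rot: [0.001, 0.728, 0.686, 0.001]
contact_force: [1.0, 0.2, -1.5]
opening: 85.1
('tool shift mm', array([  75. , -164.3,    0. ]), 'turn', array([0.002, 0.001, 0.002]), 't', 9.15)
```

View pics/w4.png

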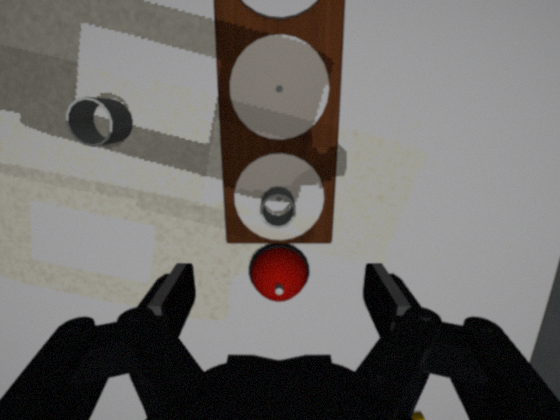

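The small ring stands on plate d. I'll zoom to measure its centring, and locate the medium ring at (93,121).

```bash
python3 -c "
import cv2,numpy as np
im=cv2.imread('pics/w4.png')
f=lambda c:cv2.resize(np.clip(c*1.4,0,255).astype(np.uint8),None,fx=6,fy=6,interpolation=3)
cv2.imwrite('pics/w4z.png',np.hstack([f(im[170:240,250:310]),f(im[85:155,60:132])]))
"; python3 pl.py 279 199 20
```

```text
[279.0, 199.0, 20.0] [ 643.3 -148.1   20. ]
[ 643.6 -149.2  149.5]
```

View pics/w4z.png

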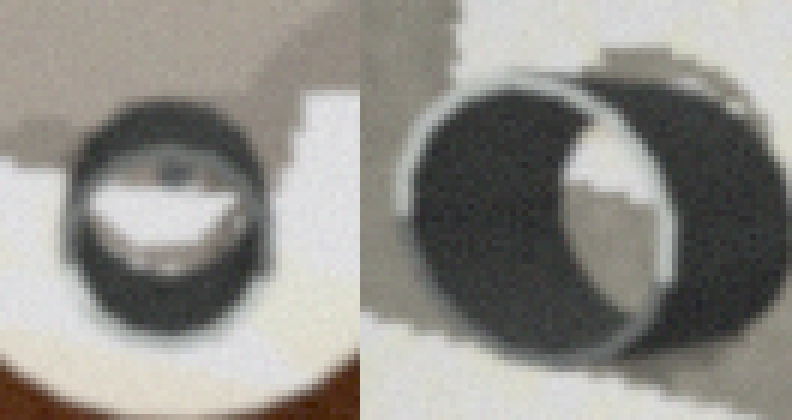

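```bash
python3 pl.py 279.0 198.3 20 277.4 210.5 50 277.5 201 20 89.2 120.8 38 279.5 89 20; python3 -c "
from h import *
print(go(486,-65.5,151))"
```

```text
[279.0, 198.3, 20.0] [ 643.3 -147.4   20. ]
[277.4, 210.5, 50.0] [ 641.8 -149.8   50. ]
[277.5, 201.0, 20.0] [ 641.7 -150.1   20. ]
[89.2, 120.8, 38.0] [486.6 -64.   38. ]
[279.5, 89.0, 20.0] [649.7 -49.2  20. ]
[ 643.6 -149.2  149.5]
('tool shift mm', array([  74.2, -162.2,   -1.3]), 'turn', array([-0.001, -0.   ,  0.002]), 't', 9.2)
```

The same-picture comparison puts the ring about (-1.5,-2.5) mm off the dot. I'm right above it, so I'll mend that now: regrip, lift slightly, shift and set down.

```bash
python3 -m pendant '[1,0,0,0.03,0,0,0, 1,0,0,0.035,0,0,0, 1,0,0,0.035,0,0,0, 1,0,0,0.02,0,0,0, 1,0,0,0.009,0,0,0, 1,0,0,0,0,0,0, 1,0,0,0,0,0,0, 0,0,0,0,0,0,0, 0,0,0,0,0,0,0, 0,0,0,0,0,0,0, 0,0,0,0,0,0,0, 0,0,0,0,0,0,0]'
python3 -m pendant '[0,0,0,0,0,0,0, 0,0,0,0,0,0,0, 0,0,0,-0.003,0,0,0, 0,0.0025,0.0015,0,0,0,0, 0,0,0,0,0,0,0, 0,0,0,0,0,0,0, 0,0,0,0.0025,0,0,0, 0,0,0,0,0,0,0, 0,0,0,0,0,0,0]'
python3 -m pendant '[0.6,0,0,0,0,0,0, 0.6,0,0,0,0,0,0, 1,0,0,0,0,0,0, 1,0,0,0,0,0,0, 1,0,0,0,0,0,0, 1,0,0,-0.02,0,0,0, 1,0,0,-0.04,0,0,0, 1,0,0,-0.04,0,0,0, 1,0,0,-0.03,0,0,0, 1,0,0,0,0,0,0, 1,0,0,0,0,0,0]'
python3 -c "
from h import *
print(go(486.5,-64.7,151))
im=snapshot('wrist')[:,:,::-1];cv2.imwrite('pics/w5f.png',im)
cv2.imwrite('pics/w5.png',cv2.resize(np.clip(im[160:250,220:340]*1.4,0,255).astype(np.uint8),None,fx=6,fy=6,interpolation=3))"
```

```text
time_s: 10.4
tcp_pos: [644.7, -149.5, 22.5]
eef_rot: [0.001, 0.728, 0.686, 0.0]
contact_force: [-0.3, 0.9, 5.8]
opening: 30.2
time_s: 11.3
tcp_pos: [645.8, -146.9, 22.4]
eef_rot: [0.0, 0.728, 0.686, 0.0]
contact_force: [-2.4, 1.3, 5.9]
opening: 30.5
time_s: 12.4
tcp_pos: [646.3, -147.1, 152.9]
eef_rot: [0.001, 0.728, 0.686, 0.001]
contact_force: [-0.5, 0.5, -0.8]
opening: 85.1
('tool shift mm', array([  72.8, -164.4,    1.5]), 'turn', array([0.002, 0.001, 0.002]), 't', 12.4)
```

View pics/w5.png

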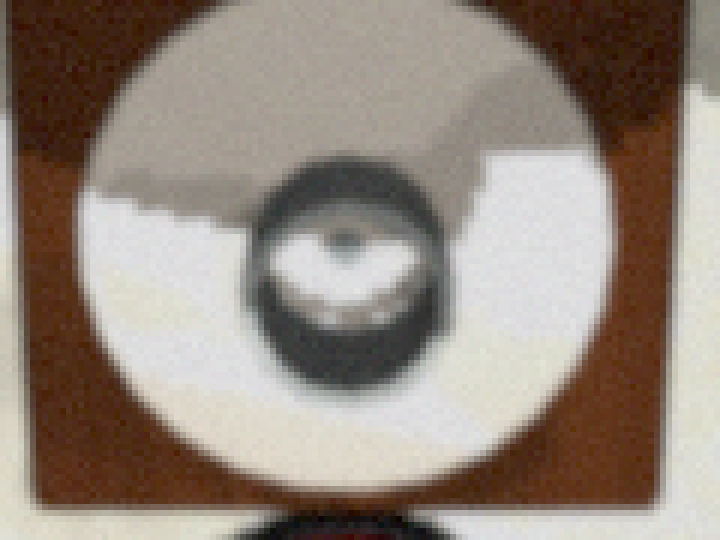

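The ring's base centre is now within 1 mm of the dot. Next is the medium ring.

```bash
python3 -m pendant '[1,0.0145,-0.033,0,0,0,0, 1,0.0145,-0.033,0,0,0,0, 1,0.0145,-0.033,0,0,0,0, 1,0.0145,-0.033,0,0,0,0, 1,0.0145,-0.033,0,0,0,0, 1,0,0,0,0,0,0, 1,0,0,0.03,0,0,0, 1,0,0,0.04,0,0,0, 1,0,0,0.02,0,0,0, 1,0,0,0,0,0,0, 1,0,0,0,0,0,0]'
python3 -c "
from h import *
print(go(486.3,-64.5,4))"
```

```text
time_s: 13.55
tcp_pos: [484.5, -64.7, 61.1]
eef_rot: [-0.001, 0.728, 0.686, -0.001]
contact_force: [-0.2, -1.0, 0.2]
opening: 85.1
('tool shift mm', array([ 0.3,  1.9, 57.1]), 'turn', array([-0.002, -0.   ,  0.002]), 't', 13.55)
```

```bash
python3 -m pendant '[1,0,0.002,0.025,0,0,0, 1,0,0,0.02,0,0,0, 1,0,0,0.01,0,0,0, 1,0,0,0,0,0,0, 0,0,0,0,0,0,0, 0,0,0,0,0,0,0, 0,0,0,0,0,0,0, 0,0,0,0,0,0,0, 0,0,0,0,0,0,0, 0,0,0,0,0,0,0, 0,0,0,0,0,0,0]'
python3 -m pendant '[0,0,0,-0.01,0,0,0, 0,0,0,-0.02,0,0,0, 0,0,0,-0.025,0,0,0, 0,0,0,-0.025,0,0,0, 0,0,0,0,0,0,0, 0,0,0,0,0,0,0]'
python3 -c "
from h import *
print(go(651.4,-48,84))
im=snapshot('wrist')[:,:,::-1];cv2.imwrite('pics/w6.png',im)"
```

```text
time_s: 14.65
tcp_pos: [488.2, -65.2, 8.3]
eef_rot: [0.001, 0.728, 0.686, 0.001]
contact_force: [-1.1, 1.0, 7.7]
opening: 40.5
time_s: 15.25
tcp_pos: [487.9, -65.1, 88.0]
eef_rot: [0.001, 0.728, 0.686, 0.001]
contact_force: [-0.3, 0.2, -0.9]
opening: 40.4
('tool shift mm', array([ 26.7, 162.2,   4.3]), 'turn', array([0.002, 0.   , 0.002]), 't', 15.25)
```

View pics/w6.png

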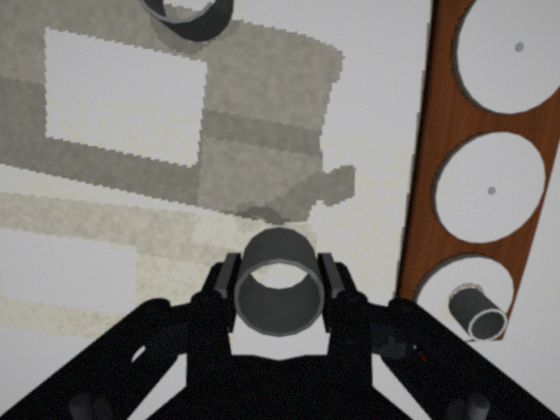

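The medium ring is held upright with its rim centre at about (279,297). Dot c is at (491,190) and dot b at (519,47).

```bash
python3 pl.py 279.5 297 117.7 279.5 335 117.7 491 190 20 519 47 20
```

```text
[279.5, 297.0, 117.7] [486.9 -63.2 117.7]
[279.5, 335.0, 117.7] [485.7 -84.2 117.7]
[491.0, 190.0, 20.0] [648.2 -48.3  20. ]
[519.0, 47.0, 20.0] [654.6  50.4  20. ]
[487.  -64.9  86.8]
```

```bash
python3 -m pendant '[0,0.002,0.013,0,0,0,0, 0,0.004,0.027,0,0,0,0, 0,0.004,0.027,0,0,0,0, 0,0.004,0.027,0,0,0,0, 0,0.004,0.027,0,0,0,0, 0,0.004,0.027,0,0,0,0, 0,0.003,0.014,0,0,0,0, 0,0,0,0.02,0,0,0, 0,0,0,0.02,0,0,0, 0,0,0,0,0,0,0, 0,0,0,0,0,0,0, 0,0,0,0,0,0,0]'
python3 -c "
from h import *
print(go(650.6,-50.2,28))
im=snapshot('wrist')[:,:,::-1];cv2.imwrite('pics/w7.png',im)"
```

```text
time_s: 16.5
tcp_pos: [650.7, -49.6, 47.5]
eef_rot: [0.0, 0.728, 0.686, 0.0]
contact_force: [-0.5, 0.4, 0.4]
opening: 40.0
('tool shift mm', array([-0.6, -0.1, 19.5]), 'turn', array([0.001, 0.   , 0.002]), 't', 16.5)
```

```bash
python3 -m pendant '[0,-0.0005,0,0.01,0,0,0, 0,0,0,0.006,0,0,0, 0,0,0,0.003,0,0,0, 0,0,0,0,0,0,0, 0,0,0,0,0,0,0, 0,0,0,0,0,0,0]'
python3 -c "
from h import *
print(go(650.6,-50.2,28),telemetry.state()['contact_force'])"
```

```text
time_s: 17.15
tcp_pos: [650.0, -50.0, 28.3]
eef_rot: [-0.0, 0.728, 0.686, -0.0]
contact_force: [-4.2, -0.3, 7.3]
opening: 40.3
('tool shift mm', array([-0.1,  0.6,  0.3]), 'turn', array([-0.001,  0.   ,  0.002]), 't', 17.15) [-4.22880039 -0.2951375   7.27554312]
```

Contact. Release, rise, and check with a zoom.

```bash
python3 -m pendant '[0.6,0,0,0,0,0,0, 0.6,0,0,0,0,0,0, 1,0,0,0,0,0,0, 1,0,0,0,0,0,0, 1,0,0,0,0,0,0, 1,0,0,-0.02,0,0,0, 1,0,0,-0.04,0,0,0, 1,0,0,-0.04,0,0,0, 1,0,0,-0.024,0,0,0, 1,0,0,0,0,0,0, 1,0,0,0,0,0,0]'
python3 -c "
from h import *
print(go(439.7,90.6,151))
im=snapshot('wrist')[:,:,::-1];cv2.imwrite('pics/w8f.png',im)
f=lambda c:cv2.resize(np.clip(c*1.4,0,255).astype(np.uint8),(400,400),interpolation=3)
cv2.imwrite('pics/w8.png',np.hstack([f(im[150:250,230:330]),cv2.resize(im,(400,300))[:, :] if 0 else f(im[0:420,0:420])]))"
```

```text
time_s: 18.25
tcp_pos: [650.8, -50.1, 152.5]
eef_rot: [0.001, 0.728, 0.686, 0.0]
contact_force: [0.3, 0.8, -0.2]
opening: 85.2
('tool shift mm', array([ 128. , -219. ,    1.1]), 'turn', array([0.002, 0.   , 0.002]), 't', 18.25)
```

View pics/w8.png

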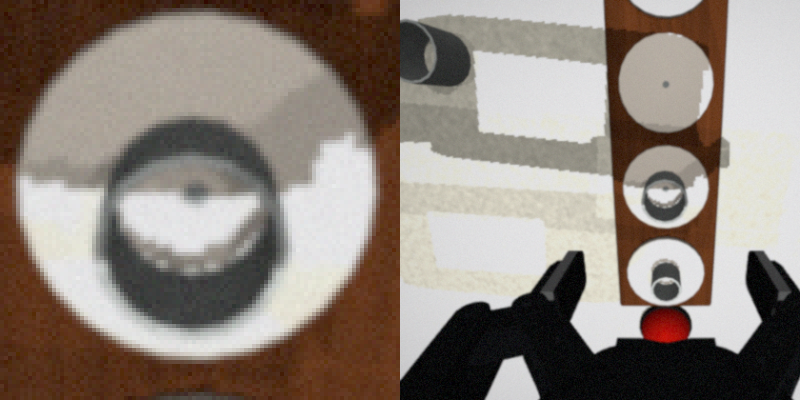

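The medium ring is about (-1,-2) mm off the dot. A quick mend, same as before.

```bash
python3 -m pendant '[1,0,0,0.03,0,0,0, 1,0,0,0.035,0,0,0, 1,0,0,0.03,0,0,0, 1,0,0,0.02,0,0,0, 1,0,0,0.009,0,0,0, 1,0,0,0,0,0,0, 1,0,0,0,0,0,0, 0,0,0,0,0,0,0, 0,0,0,0,0,0,0, 0,0,0,0,0,0,0, 0,0,0,0,0,0,0, 0,0,0,0,0,0,0]'
python3 -m pendant '[0,0,0,0,0,0,0, 0,0,0,0,0,0,0, 0,0,0,-0.003,0,0,0, 0,0.002,0.001,0,0,0,0, 0,0,0,0,0,0,0, 0,0,0,0,0,0,0, 0,0,0,0.0025,0,0,0, 0,0,0,0,0,0,0, 0,0,0,0,0,0,0]'
python3 -m pendant '[0.6,0,0,0,0,0,0, 0.6,0,0,0,0,0,0, 1,0,0,0,0,0,0, 1,0,0,0,0,0,0, 1,0,0,0,0,0,0, 1,0,0,-0.02,0,0,0, 1,0,0,-0.04,0,0,0, 1,0,0,-0.04,0,0,0, 1,0,0,-0.024,0,0,0, 1,0,0,0,0,0,0, 1,0,0,0,0,0,0]'
python3 -c "
from h import *
print(go(439.7,90.6,151))"
```

```text
time_s: 19.5
tcp_pos: [651.3, -50.2, 29.3]
eef_rot: [0.001, 0.728, 0.686, 0.001]
contact_force: [-1.1, 1.0, 5.7]
opening: 39.9
time_s: 20.4
tcp_pos: [651.6, -48.0, 29.2]
eef_rot: [0.0, 0.728, 0.686, 0.0]
contact_force: [-4.6, -0.2, 8.6]
opening: 40.2
time_s: 21.5
tcp_pos: [651.9, -48.1, 153.0]
eef_rot: [0.001, 0.728, 0.686, 0.0]
contact_force: [-0.3, 0.7, -0.5]
opening: 85.4
('tool shift mm', array([ 126. , -220. ,    1.6]), 'turn', array([0.002, 0.   , 0.002]), 't', 21.5)
```

```bash
python3 -m pendant '[1,0.018,-0.0312,0,0,0,0, 1,0.018,-0.0312,0,0,0,0, 1,0.018,-0.0312,0,0,0,0, 1,0.018,-0.0312,0,0,0,0, 1,0.018,-0.0312,0,0,0,0, 1,0.018,-0.0312,0,0,0,0, 1,0.018,-0.0312,0,0,0,0, 1,0,0,0.025,0,0,0, 1,0,0,0.025,0,0,0, 1,0,0,0,0,0,0, 1,0,0,0,0,0,0, 1,0,0,0,0,0,0]'
python3 -c "
from h import *
print(go(441.5,90.8,10))
im=snapshot('wrist')[:,:,::-1];cv2.imwrite('pics/w9.png',im)"
```

```text
time_s: 22.7
tcp_pos: [441.3, 90.5, 103.0]
eef_rot: [0.0, 0.728, 0.686, 0.0]
contact_force: [0.1, -0.2, 0.1]
opening: 85.6
('tool shift mm', array([ 0.3,  0.1, 93. ]), 'turn', array([ 0.   , -0.   ,  0.001]), 't', 22.7)
```

View pics/w9.png

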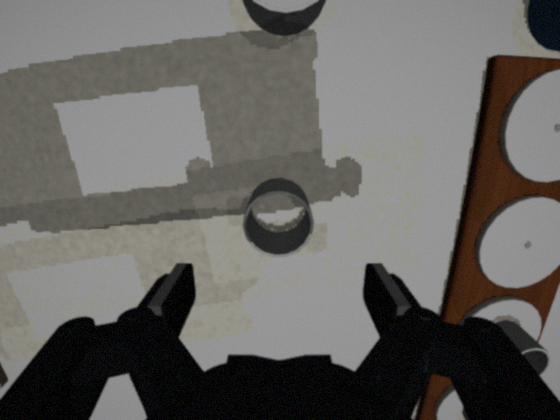

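```bash
python3 pl.py 279 222 46 279 254 46 528 244 20 557 127 20
```

```text
[279.0, 222.0, 46.0] [441.7  94.9  46. ]
[279.0, 254.0, 46.0] [440.1  69.2  46. ]
[528.0, 244.0, 20.0] [658.7  50.7  20. ]
[557.0, 127.0, 20.0] [663.7 150.6  20. ]
[441.7  90.5 103.3]
```

The wrist view puts the ring at y≈94–95 rather than 91. I'll correct and grip.

```bash
python3 -m pendant '[1,0.0035,0,0.03,0,0,0, 1,0,0,0.035,0,0,0, 1,0,0,0.02,0,0,0, 1,0,0,0.007,0,0,0, 1,0,0,0,0,0,0, 1,0,0,0,0,0,0, 0,0,0,0,0,0,0, 0,0,0,0,0,0,0, 0,0,0,0,0,0,0, 0,0,0,0,0,0,0, 0,0,0,0,0,0,0, 0,0,0,0,0,0,0]'
python3 -m pendant '[0,0,0,-0.01,0,0,0, 0,0,0,-0.02,0,0,0, 0,0,0,-0.025,0,0,0, 0,0,0,-0.025,0,0,0, 0,0,0,0,0,0,0, 0,0,0,0,0,0,0]'
python3 -c "
from h import *
print(go(657.6,51.5,90))
im=snapshot('wrist')[:,:,::-1];cv2.imwrite('pics/w10.png',im)"
```

```text
time_s: 23.95
tcp_pos: [442.1, 94.2, 11.8]
eef_rot: [0.001, 0.728, 0.686, 0.001]
contact_force: [-2.3, -0.4, 8.9]
opening: 51.0
time_s: 24.55
tcp_pos: [441.6, 94.1, 91.1]
eef_rot: [0.001, 0.728, 0.686, 0.001]
contact_force: [0.2, -0.2, -1.3]
opening: 50.5
('tool shift mm', array([-29.8, 218.1,   1.5]), 'turn', array([ 0.002, -0.   ,  0.002]), 't', 24.55)
```

View pics/w10.png

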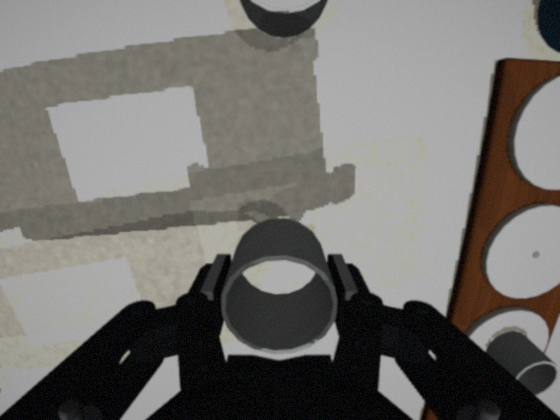

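```bash
python3 pl.py 279 352 125.5 279 303 125.5 536 254 20 285 37 54
```

```text
[279.0, 352.0, 125.5] [438.8  68.9 125.5]
[279.0, 303.0, 125.5] [440.4  95.8 125.5]
[536.0, 254.0, 20.0] [654.4  51.5  20. ]
[285.0, 37.0, 54.0] [450.8 213.5  54. ]
[440.7  94.1  90. ]
```

```bash
python3 -m pendant '[0,-0.002,0.014,0,0,0,0, 0,-0.0043,0.0315,0,0,0,0, 0,-0.0043,0.0315,0,0,0,0, 0,-0.0043,0.0315,0,0,0,0, 0,-0.0043,0.0315,0,0,0,0, 0,-0.0043,0.0315,0,0,0,0, 0,-0.0043,0.0315,0,0,0,0, 0,-0.0022,0.015,0,0,0,0, 0,0,0,0.02,0,0,0, 0,0,0,0.02,0,0,0, 0,0,0,0,0,0,0, 0,0,0,0,0,0,0]'
python3 -m pendant '[0,0,0,0,0,0,0, 0,0,0,0,0,0,0]'
python3 -c "
from h import *
print(go(657.2,50.9,31.3))"
```

```text
time_s: 25.8
tcp_pos: [655.4, 51.3, 48.5]
eef_rot: [-0.001, 0.728, 0.686, -0.001]
contact_force: [-0.4, -0.8, -0.4]
opening: 50.6
time_s: 26.0
tcp_pos: [657.7, 51.4, 51.7]
eef_rot: [0.001, 0.728, 0.686, 0.001]
contact_force: [0.6, 0.5, -0.6]
opening: 50.4
('tool shift mm', array([-0.5, -0.6, 20.4]), 'turn', array([ 0.002, -0.   ,  0.002]), 't', 26.0)
```

```bash
python3 -m pendant '[0,-0.0005,0,0.01,0,0,0, 0,0,0,0.006,0,0,0, 0,0,0,0.0035,0,0,0, 0,0,0,0,0,0,0, 0,0,0,0,0,0,0, 0,0,0,0,0,0,0]'
python3 -c "
from h import *
print(go(657.2,50.9,31.3),telemetry.state()['contact_force'])"
```

```text
time_s: 26.6
tcp_pos: [656.5, 50.7, 31.9]
eef_rot: [-0.0, 0.728, 0.686, -0.0]
contact_force: [-7.1, -1.2, 11.9]
opening: 50.1
('tool shift mm', array([0.2, 0.7, 0.6]), 'turn', array([-0.001,  0.   ,  0.002]), 't', 26.6) [-7.10339127 -1.17256498 11.87414295]
```

```bash
python3 -m pendant '[0.75,0,0,0,0,0,0, 0.75,0,0,0,0,0,0, 1,0,0,0,0,0,0, 1,0,0,0,0,0,0, 1,0,0,0,0,0,0, 1,0,0,-0.02,0,0,0, 1,0,0,-0.04,0,0,0, 1,0,0,-0.04,0,0,0, 1,0,0,-0.02,0,0,0, 1,0,0,0,0,0,0, 1,0,0,0,0,0,0]'
cat > chk.py <<'E'
# ring-on-plate check: dark silhouette of the ring + grey dot seen through it, in a wrist picture
import sys; from h import *
def chk(im,st,P,r):
    g=cv2.cvtColor(im,cv2.COLOR_BGR2GRAY)
    p=camera_params('wrist')
    from scipy.spatial.transform import Rotation as R
    T=np.eye(4);T[:3,:3]=R.from_quat(st["eef_rot"][[1,2,3,0]]).as_matrix();T[:3,3]=st["tcp_pos"]
    W=np.linalg.inv(T@p["hand_eye"])
    pr=lambda X:cv2.projectPoints(np.float64(X).reshape(-1,3),cv2.Rodrigues(W[:3,:3])[0],W[:3,3],p["mtx"],p["distortion"])[0].reshape(-1,2)
    a=np.linspace(0,2*np.pi,90); circ=lambda rr,z:pr(np.c_[P[0]+rr*np.cos(a),P[1]+rr*np.sin(a),0*a+z])
    m=np.zeros_like(g);cv2.fillPoly(m,[circ(42,20).astype(int)],1)
    d=((g<60)&(m>0)).astype(np.uint8)
    n,l,s,c=cv2.connectedComponentsWithStats(d); k=1+np.argmax(s[1:,4])
    ys,xs=np.nonzero(l==k); near=ys.min(); xm=(xs.min()+xs.max())/2
    e=circ(r,20); c0=pr([P[0],P[1],20])[0]
    # dot: darkest smoothed spot inside 5 mm of expected centre
    q=circ(5,20).astype(int); x0,y0=q.min(0);x1,y1=q.max(0)+1
    sub=cv2.GaussianBlur(g,(3,3),0)[y0:y1,x0:x1]; j=np.unravel_index(sub.argmin(),sub.shape)
    print("plate px pred",c0.round(1),"dot px",(x0+j[1],y0+j[0]),"min/med",sub.min(),np.median(sub),"dark bbox x",xs.min(),xs.max(),"near edge y",near,"expected from pred",e[:,1].min().round(1),"half-h",(c0[1]-e[:,1].min()).round(1))
E
python3 - <<'E'
from chk import *
st=telemetry.state(); im=snapshot('wrist')[:,:,::-1].copy();cv2.imwrite('pics/w11f.png',im)
chk(im,st,(657.4,51.6),26); print(st['tcp_pos'])
o=cv2.imread('pics/w8f.png'); s2=dict(st); s2['tcp_pos']=np.array([650.8,-50.1,152.5]); chk(o,s2,(651.4,-48),21)
print(go(456,246,151))
E
```

```text
time_s: 27.7
tcp_pos: [657.1, 50.8, 151.0]
eef_rot: [0.0, 0.728, 0.686, 0.0]
contact_force: [-0.5, 0.2, -0.4]
opening: 85.0
plate px pred [279.4 198.7] dot px (np.int64(278), np.int64(197)) min/med 99 121.0 dark bbox x 249 306 near edge y 205 expected from pred 172.1 half-h 26.6
[657.08677602  50.75980167 150.97269071]
plate px pred [279.6 197. ] dot px (np.int64(278), np.int64(197)) min/med 73 100.0 dark bbox x 256 299 near edge y 204 expected from pred 175.7 half-h 21.3
('tool shift mm', array([ 183.1, -211.4,   -1.2]), 'turn', array([-0.002,  0.   ,  0.002]), 't', 27.75)
```

Run:
```python
import cv2
for f,cx in (('w8f',279),('w11f',279)):
    g=cv2.cvtColor(cv2.imread(f'pics/{f}.png'),cv2.COLOR_BGR2GRAY)
    print(f,'col',[(y,int(g[y,cx-3:cx+4].mean())) for y in range(166,190)])
    print(' row at dot-10:',[(x,int(g[184:188,x].mean())) for x in list(range(248,262))+list(range(296,312))])
    print(' dot',g[193:204,274:285].tolist() if f=='w11f' else '')
```

```text
w8f col [(166, 117), (167, 119), (168, 118), (169, 119), (170, 119), (171, 119), (172, 119), (173, 118), (174, 118), (175, 119), (176, 118), (177, 117), (178, 111), (179, 89), (180, 61), (181, 48), (182, 47), (183, 47), (184, 47), (185, 49), (186, 47), (187, 53), (188, 67), (189, 90)]
 row at dot-10: [(248, 116), (249, 116), (250, 116), (251, 117), (252, 116), (253, 118), (254, 117), (255, 116), (256, 116), (257, 117), (258, 117), (259, 114), (260, 105), (261, 94), (296, 103), (297, 104), (298, 102), (299, 102), (300, 102), (301, 101), (302, 103), (303, 102), (304, 103), (305, 104), (306, 101), (307, 102), (308, 102), (309, 108), (310, 126), (311, 137)]
 dot 
w11f col [(166, 108), (167, 115), (168, 119), (169, 121), (170, 121), (171, 120), (172, 121), (173, 121), (174, 116), (175, 98), (176, 70), (177, 53), (178, 52), (179, 49), (180, 48), (181, 48), (182, 48), (183, 47), (184, 49), (185, 49), (186, 64), (187, 88), (188, 99), (189, 97)]
 row at dot-10: [(248, 120), (249, 119), (250, 120), (251, 119), (252, 117), (253, 114), (254, 108), (255, 98), (256, 86), (257, 75), (258, 63), (259, 52), (260, 47), (261, 47), (296, 50), (297, 52), (298, 60), (299, 77), (300, 91), (301, 101), (302, 102), (303, 103), (304, 106), (305, 105), (306, 104), (307, 104), (308, 104), (309, 103), (310, 104), (311, 105)]
 dot [[107, 104, 101, 102, 105, 104, 101, 104, 104, 104, 106], [102, 102, 104, 105, 104, 107, 102, 107, 104, 105, 104], [104, 101, 101, 103, 107, 102, 104, 105, 105, 104, 104], [103, 106, 104, 101, 99, 103, 102, 103, 107, 107, 107], [117, 110, 105, 98, 92, 92, 98, 104, 115, 118, 121], [142, 132, 121, 107, 109, 108, 115, 122, 132, 142, 148], [156, 146, 130, 122, 121, 123, 123, 135, 149, 161, 162], [165, 153, 137, 126, 124, 124, 128, 135, 153, 166, 165], [163, 160, 145, 133, 128, 128, 130, 141, 157, 165, 167], [166, 160, 153, 143, 137, 136, 143, 154, 163, 168, 166], [165, 166, 160, 157, 153, 152, 158, 162, 167, 165, 165]]
```

The base near edge is at y=175.7 px, so the base centre is at about (277.8,202.3) against the dot at (278.6,199.3). The offset is about (-0.8,-2.8) mm. I'll mend the large ring the same way.

```bash
python3 -m pendant '[1,0,0,0.03,0,0,0, 1,0,0,0.035,0,0,0, 1,0,0,0.03,0,0,0, 1,0,0,0.02,0,0,0, 1,0,0,0.005,0,0,0, 1,0,0,0,0,0,0, 1,0,0,0,0,0,0, 0,0,0,0,0,0,0, 0,0,0,0,0,0,0, 0,0,0,0,0,0,0, 0,0,0,0,0,0,0, 0,0,0,0,0,0,0]'
python3 -m pendant '[0,0,0,0,0,0,0, 0,0,0,0,0,0,0, 0,0,0,-0.003,0,0,0, 0,0.0028,0.0008,0,0,0,0, 0,0,0,0,0,0,0, 0,0,0,0,0,0,0, 0,0,0,0.0025,0,0,0, 0,0,0,0,0,0,0, 0,0,0,0,0,0,0]'
python3 -m pendant '[0.75,0,0,0,0,0,0, 0.75,0,0,0,0,0,0, 1,0,0,0,0,0,0, 1,0,0,0,0,0,0, 1,0,0,0,0,0,0, 1,0,0,-0.02,0,0,0, 1,0,0,-0.04,0,0,0, 1,0,0,-0.04,0,0,0, 1,0,0,-0.02,0,0,0, 1,0,0,0,0,0,0, 1,0,0,0,0,0,0]'
python3 - <<'E'
from h import *
print(go(455,249,151))
im=snapshot('wrist')[:,:,::-1].copy();cv2.imwrite('pics/w12f.png',im)
g=cv2.cvtColor(im,cv2.COLOR_BGR2GRAY)
print([(y,int(g[y,276:283].mean())) for y in range(168,182)]); print([(x,int(g[184:188,x].mean())) for x in list(range(250,262))+list(range(294,308))]); print(g[192:208,273:287])
E
```

```text
time_s: 28.95
tcp_pos: [658.1, 50.8, 32.7]
eef_rot: [0.001, 0.728, 0.686, 0.001]
contact_force: [-0.5, 0.5, 6.6]
opening: 50.3
time_s: 29.85
tcp_pos: [657.9, 53.6, 32.6]
eef_rot: [-0.0, 0.728, 0.686, -0.0]
contact_force: [-7.0, -0.3, 11.3]
opening: 50.6
time_s: 30.95
tcp_pos: [658.0, 53.5, 151.5]
eef_rot: [0.0, 0.728, 0.686, 0.0]
contact_force: [0.4, -0.0, -0.6]
opening: 85.8
('tool shift mm', array([ 183.2, -214.2,    0.3]), 'turn', array([ 0.001, -0.   ,  0.002]), 't', 30.95)
[(168, 119), (169, 120), (170, 121), (171, 121), (172, 121), (173, 120), (174, 115), (175, 96), (176, 67), (177, 52), (178, 49), (179, 48), (180, 48), (181, 50)]
[(250, 119), (251, 118), (252, 119), (253, 118), (254, 117), (255, 110), (256, 98), (257, 79), (258, 63), (259, 52), (260, 48), (261, 48), (294, 49), (295, 48), (296, 48), (297, 50), (298, 57), (299, 70), (300, 88), (301, 100), (302, 102), (303, 104), (304, 105), (305, 104), (306, 105), (307, 104)]
[[107 107 104 107 106 103 103 103 103 104 105 101 104 108]
 [108 105 102 107 103 104 104 106 105 103 105 104 106 106]
 [104 102 105 106 104 104 103 106 105 103 107 103 106 107]
 [102 106 102 106 103 102 103 112 112 114 113 116 114 115]
 [103 103 107 105 108 108 115 126 135 140 142 145 144 142]
 [104 105 105 106 110 120 128 140 148 160 164 165 163 162]
 [114 116 117 113 117 131 140 151 159 164 165 166 165 167]
 [143 144 140 136 132 140 144 154 160 166 167 168 167 169]
 [162 159 154 139 131 133 136 146 159 164 166 166 165 167]
 [164 158 143 131 132 130 127 136 154 166 168 165 167 166]
 [166 156 140 125 125 124 126 135 151 161 163 165 167 163]
 [167 159 143 128 124 125 129 133 153 162 166 168 167 168]
 [164 163 151 136 129 127 131 145 157 166 164 169 165 167]
 [166 165 159 153 143 143 146 156 164 168 168 164 166 165]
 [168 166 166 162 158 159 161 162 165 170 166 166 167 167]
 [168 166 167 168 165 164 164 165 167 168 163 165 166 167]]
```

Within 1 mm now. Next is the largest ring.

```bash
python3 -m pendant '[1,0.0265,-0.0306,0,0,0,0, 1,0.0265,-0.0306,0,0,0,0, 1,0.0265,-0.0306,0,0,0,0, 1,0.0265,-0.0306,0,0,0,0, 1,0.0265,-0.0306,0,0,0,0, 1,0.0265,-0.0306,0,0,0,0, 1,0.0265,-0.0306,0,0,0,0, 1,0,0,0.02,0,0,0, 1,0,0,0.02,0,0,0, 1,0,0,0,0,0,0, 1,0,0,0,0,0,0, 1,0,0,0,0,0,0]'
python3 -c "
from h import *
print(go(455.5,252,18))
im=snapshot('wrist')[:,:,::-1];cv2.imwrite('pics/w13.png',im)"
```

```text
time_s: 32.2
tcp_pos: [455.3, 251.2, 111.7]
eef_rot: [0.0, 0.728, 0.686, 0.0]
contact_force: [0.4, 0.3, -0.4]
opening: 85.3
('tool shift mm', array([ 0.8,  0.1, 93.7]), 'turn', array([ 0.   , -0.   ,  0.001]), 't', 32.2)
```

View pics/w13.png

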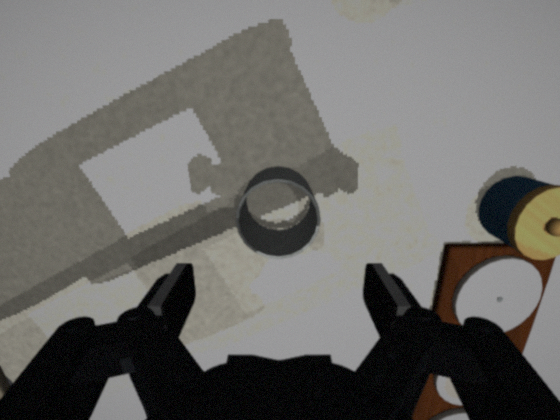

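The largest ring's rim spans x 237–319 with its bottom at y 256. Dot a is at (500,299).

```bash
python3 pl.py 278 217 54 278 256 54 500 299 20
```

```text
[278.0, 217.0, 54.0] [455.1 259.3  54. ]
[278.0, 256.0, 54.0] [453.2 228.   54. ]
[500.0, 299.0, 20.0] [664.7 149.3  20. ]
[455.6 251.3 112.1]
```

```bash
python3 -m pendant '[1,0.006,0,0.0,0,0,0, 1,0,0,0.03,0,0,0, 1,0,0,0.035,0,0,0, 1,0,0,0.02,0,0,0, 1,0,0,0.011,0,0,0, 1,0,0,0,0,0,0, 1,0,0,0,0,0,0]'
python3 -m pendant '[0,0,0,0,0,0,0, 0,0,0,0,0,0,0, 0,0,0,0,0,0,0, 0,0,0,0,0,0,0, 0,0,0,0,0,0,0, 0,0,0,0,0,0,0]'
python3 -m pendant '[0,0,0,-0.01,0,0,0, 0,0,0,-0.02,0,0,0, 0,0,0,-0.025,0,0,0, 0,0,0,-0.025,0,0,0, 0,0,0,-0.01,0,0,0, 0,0,0,0,0,0,0, 0,0,0,0,0,0,0]'
python3 -c "
from h import *
print(go(663.5,153.8,106))
im=snapshot('wrist')[:,:,::-1];cv2.imwrite('pics/w14.png',im)
g=cv2.cvtColor(im,cv2.COLOR_BGR2GRAY);print([(y,int(g[y,275:283].mean())) for y in range(340,395,2)])"
```

```text
time_s: 32.95
tcp_pos: [456.2, 257.8, 16.5]
eef_rot: [0.0, 0.728, 0.686, 0.001]
contact_force: [-0.4, 0.4, -0.5]
opening: 85.5
time_s: 33.55
tcp_pos: [456.6, 258.0, 17.1]
eef_rot: [0.0, 0.728, 0.686, 0.001]
contact_force: [-0.5, 0.5, 7.4]
opening: 59.6
time_s: 34.25
tcp_pos: [454.9, 257.1, 104.6]
eef_rot: [-0.0, 0.728, 0.686, -0.0]
contact_force: [-0.4, -0.1, -1.2]
opening: 59.5
('tool shift mm', array([-90.9, 214.4,  -1.5]), 'turn', array([-0.001,  0.   ,  0.002]), 't', 34.25)
[(340, 51), (342, 50), (344, 50), (346, 49), (348, 50), (350, 50), (352, 50), (354, 50), (356, 48), (358, 47), (360, 17), (362, 8), (364, 6), (366, 8), (368, 13), (370, 13), (372, 9), (374, 13), (376, 11), (378, 9), (380, 5), (382, 13), (384, 9), (386, 8), (388, 9), (390, 10), (392, 9), (394, 10)]
```

```bash
python3 -m pendant '[0,-0.0055,0.013,0,0,0,0, 0,-0.0134,0.0316,0,0,0,0, 0,-0.0134,0.0316,0,0,0,0, 0,-0.0134,0.0316,0,0,0,0, 0,-0.0134,0.0316,0,0,0,0, 0,-0.0134,0.0316,0,0,0,0, 0,-0.0134,0.0316,0,0,0,0, 0,-0.0052,0.012,0,0,0,0, 0,0,0,0.02,0,0,0, 0,0,0,0.025,0,0,0, 0,0,0,0,0,0,0, 0,0,0,0,0,0,0]'
python3 -m pendant '[0,0,0,0,0,0,0, 0,0,0,0,0,0,0]'
python3 -c "
from h import *
print(go(664,153.4,37))"
```

```text
time_s: 35.5
tcp_pos: [663.2, 153.0, 58.5]
eef_rot: [-0.001, 0.728, 0.686, -0.001]
contact_force: [-0.7, 0.0, -1.1]
opening: 59.3
time_s: 35.7
tcp_pos: [665.3, 153.9, 62.1]
eef_rot: [0.001, 0.728, 0.686, 0.001]
contact_force: [-0.2, 0.2, -1.3]
opening: 59.6
('tool shift mm', array([-0.6, -1.3, 25.1]), 'turn', array([ 0.003, -0.   ,  0.002]), 't', 35.7)
```

```bash
python3 -m pendant '[0,-0.0005,-0.001,0.01,0,0,0, 0,0,0,0.008,0,0,0, 0,0,0,0.004,0,0,0, 0,0,0,0.002,0,0,0, 0,0,0,0,0,0,0, 0,0,0,0,0,0,0, 0,0,0,0,0,0,0]'
python3 -c "
from h import *
print(go(664,153.4,37),telemetry.state()['contact_force'])"
```

```text
time_s: 36.4
tcp_pos: [662.6, 153.3, 37.2]
eef_rot: [-0.0, 0.728, 0.686, -0.001]
contact_force: [-6.8, -2.4, 10.4]
opening: 59.6
('tool shift mm', array([0.2, 1.4, 0.2]), 'turn', array([-0.001,  0.   ,  0.002]), 't', 36.4) [-6.79095866 -2.36018664 10.35574888]
```

```bash
python3 -m pendant '[0.85,0,0,0,0,0,0, 0.85,0,0,0,0,0,0, 1,0,0,0,0,0,0, 1,0,0,0,0,0,0, 1,0,0,0,0,0,0, 1,0,0,-0.02,0,0,0, 1,0,0,-0.04,0,0,0, 1,0,0,-0.04,0,0,0, 1,0,0,-0.015,0,0,0, 1,0,0,0,0,0,0, 1,0,0,0,0,0,0]'
python3 - <<'E'
from h import *
im=snapshot('wrist')[:,:,::-1].copy();cv2.imwrite('pics/w15f.png',im)
g=cv2.cvtColor(im,cv2.COLOR_BGR2GRAY)
print([(y,int(g[y,276:283].mean())) for y in range(160,182)]); print([(x,int(g[184:188,x].mean())) for x in list(range(240,262))+list(range(294,316))]); print(g[192:210,270:290])
E
```

```text
time_s: 37.5
tcp_pos: [662.8, 153.2, 150.4]
eef_rot: [-0.0, 0.728, 0.686, -0.0]
contact_force: [-0.3, -0.4, 0.0]
opening: 85.5
[(160, 105), (161, 106), (162, 105), (163, 105), (164, 105), (165, 107), (166, 105), (167, 104), (168, 103), (169, 96), (170, 75), (171, 55), (172, 48), (173, 49), (174, 48), (175, 48), (176, 50), (177, 48), (178, 49), (179, 50), (180, 51), (181, 52)]
[(240, 102), (241, 103), (242, 103), (243, 104), (244, 104), (245, 102), (246, 100), (247, 99), (248, 95), (249, 87), (250, 73), (251, 60), (252, 49), (253, 42), (254, 44), (255, 45), (256, 44), (257, 45), (258, 46), (259, 50), (260, 56), (261, 61), (294, 73), (295, 66), (296, 63), (297, 57), (298, 55), (299, 52), (300, 51), (301, 49), (302, 49), (303, 50), (304, 50), (305, 59), (306, 75), (307, 93), (308, 101), (309, 107), (310, 106), (311, 107), (312, 107), (313, 106), (314, 108), (315, 111)]
[[106 100 104 103 105 105 106 105 104 103 102 103 103 104 105 105 105 102
  105 103]
 [105 104 105 102 104 104 103 104 102 105 106 103 105 106 105 105 103 104
  104 105]
 [104 105 105 105 101 105 105 104 104 105 108 107 1
[... 609 characters left out ...]
 165 167
  167 165]
 [166 165 167 166 166 160 146 129 128 126 125 128 143 160 165 165 167 166
  168 167]
 [167 167 167 164 163 161 148 131 127 126 126 133 146 158 165 167 167 167
  168 165]
 [165 167 168 168 166 165 156 142 132 128 128 137 150 160 168 166 165 166
  166 165]
 [168 166 165 166 167 165 163 152 146 135 143 147 158 164 166 168 168 168
  166 168]
 [165 165 165 166 166 167 167 166 158 154 155 158 163 169 168 166 165 167
  167 165]
 [168 166 166 167 166 168 167 167 164 163 165 166 162 170 168 167 167 164
  168 165]
 [166 167 166 165 166 165 167 168 165 167 166 166 166 169 168 167 164 167
  167 165]
 [169 166 165 163 167 164 169 168 165 166 165 169 166 166 168 165 166 165
  167 165]]
```

The largest ring is within 1 mm of its dot. I'll retreat upwards and take the final look.

```bash
python3 -m pendant '[1,0,-0.02,-0.03,0,0,0, 1,0,-0.04,-0.03,0,0,0, 1,0,-0.04,-0.03,0,0,0, 1,0,-0.04,-0.02,0,0,0, 1,0,-0.04,0,0,0,0, 1,0,0,0,0,0,0, 1,0,0,0,0,0,0, 1,0,0,0,0,0,0]'
python3 - <<'E'
from h import *
t=snapshot('top')[:,:,::-1];s=snapshot('scene')[:,:,::-1]
cv2.imwrite('pics/fin.png',np.hstack([cv2.resize(s[160:330,180:400],(440,340)),cv2.resize(t[120:240,130:420],(348*1,340//2*2))]))
E
```

```text
time_s: 38.35
tcp_pos: [483.6, 163.7, 260.0]
eef_rot: [-0.0, 0.728, 0.686, -0.001]
contact_force: [0.8, -1.3, 0.5]
opening: 85.6
```

View pics/fin.png

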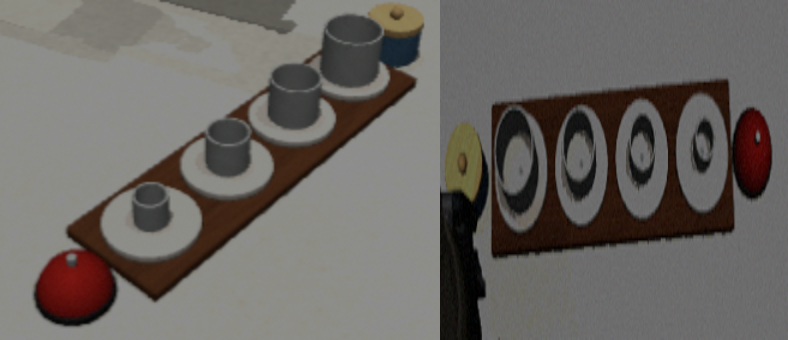

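All four rings stand upright, one on each plate. They run from smallest at the bell (left in the scene view) to largest at the salt pot, and both of those are in place. I'm handing in.

```bash
python3 -c "
from station import *
close_job(); print(telemetry.state()['time_s'])"
```

```text
the job is handed in; nothing more can be done
the job is handed in; nothing more can be done
```

The four rings stand upright, one per plate. The smallest is next to the bell, then medium, then large, and the largest is next to the salt pot. The job is handed in at about 38.5 s.

**Centring:** The first three rings landed about 2–3.5 mm off the plate dots, so I regripped and shifted each one. The largest went down within about 1 mm the first time. Close-up checks after the shifts put small and large at about 1 mm from their dots. I did not measure medium again from close up after its shift. I expect it to be about 1–1.5 mm off, and the final picture shows it about central.

**Bell and salt pot:** In the final scene and top pictures they look unmoved, judged by eye. The wrist force stayed near 12 N or less in every reading.

**What went wrong or disagreed:**
- One call was refused for a miscounted row. The next call then only shut the gripper in the air, and nothing was touched.
- The fixed cameras and the wrist camera disagreed by up to about 6 mm in y on the two larger rings. I went mainly by the wrist view.
- I viewed 16 pictures, two over the budget.

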